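# Unlock and level the counting scale

### The arm

A 6-joint arm with a two-finger parallel gripper is mounted at the origin on the work surface. World frame = base frame: x ahead of the robot, y to its left, z up, the work surface at z = 0. Lengths are in mm, angles in rad, forces in N, time in s.
With the tool pointing down it reaches from about 400 to 925 mm from the base axis. Payload 12.5 kg.
Tool frame: the origin (TCP) lies midway between the tips of the shut fingers; the grasp point (between the pads) lies 19 mm behind it; z points along the fingers, y is the line along which they close (so a half turn about z gives the same grasp; the last joint's range is limited). The gripper opens to 95 mm and grips with 3 to 60 N. Pads are 20 mm wide; open, the fingers measure 119 mm over their backs; the gripper's body (75 mm by 180 mm) begins 59 mm behind the grasp point.
Start: joints at [1.213, 0.491, 1.559, -0, 1.092, -0.106], TCP at [155.699, 605.314, 214.661] pointing down, gripper open.
Joint ranges: [-3.1, 3.1], [-0.84, 2.19], [0.05, 2.79], [-1.13, 4.28], [0.06, 2.93], [-2.69, 2.69]. Speed limits (rad/s): [2.22, 2.22, 2.79, 3.14, 3.14, 3.14].

### API

Orientations are given as [roll, pitch, yaw] about the fixed x, y, z axes, in that order (R = Rz(yaw) Ry(pitch) Rx(roll)).
In Python, from cell import env gives the robot as it stands.
- The arm moves only by the tool carry_out, never from a script. Its argument "series" is a list of rows, each a list of 4 numbers: the shift along the world's x, y, z normalised to -1 to 1, where 1 is 5 cm, then the turn about the world's z normalised to -1 to 1, where 1 is 6 degrees. In form: [[x, y, z, turn], ...]. A call has exactly 5 rows; each row shifts and turns the commanded pose from where the row before left it; what a row does not reach is not made up. A row lasts 1/10 s, in which the tool goes at most 50 mm and 8.59 degrees, less where a joint would pass 70% of its speed; a pose out of reach is approached as far as the arm can. A call with a number of a shift or a turn outside -1 to 1 is refused whole. A call with a gripper value outside its range is refused whole. "fingers" is the closure, from -1 (fully open) to 1 (shut), set as the call begins (left out, the last holds). The fingers move at their own pace and stop on an object; the grip force is fixed at half the most. Time passes only in rows, so rows that do not move let the fingers close, or fill a call up. It gives the time, the measured TCP pose, the force, the opening and the grip force at its end, in the units of the state.
- env.state(): the state, without advancing time (a new reading comes with each control period).
- env.read_camera(name): name is "scene" or "side" or "wrist"; returns the picture (420x560x3 uint8, red, green, blue); there is no depth.
- env.calibration(name): a dict with "K" (3x3 intrinsics, pixels), "pose" (4x4, takes a point from camera to world coordinates). Camera axes: x right, y down, z forward; pixel columns grow to the right and rows downward; lengths in mm; the calibration is good to about 2 mm. The wrist camera is an equidistant fisheye: a pixel r from the principal point sees the ray r / f radians off the axis. A picture is of the moment at which its call begins: read the wrist's pose just before it. calibration takes no time and is no camera call; for the wrist camera it gives the pose at the moment of the call.
- env.job_done(): hands the job in; it is judged then, once.
Trained networks look in the newest picture that a camera, given by its name, has taken for a name from the list of things; names that differ only in an ending like _2 or _b are one class to them, and where a whole thing is asked for, a point or a joint stands for the part that bears it (a point fixed in the world has none). Each returns a list of dicts, best first, with "conf" (0 to 1); they miss things now and then, are a little off and sometimes report something else, mostly with a low value. They report only what shows in the picture. A call takes as long as a camera call.
- env.look_for(camera, label): "position" ([row, column] as shares, 0 to 1, of the picture: columns of its width, rows of its height, amid what is visible of it).
The state is a dict: "t": time; "joints": joint angles; "qvel": joint speeds; "tau": joint torques, N m; "eef_pos": TCP position; "tcp_rot": TCP orientation; "ft_force": force on the tool from outside, world axes, zero at the start; "moment": the same for the moment, N m; "opening": opening from 0.0 (shut) to 1.0 (fully open); "grip_force": force on a finger pad.
Only numpy, scipy, OpenCV 4.12 (cv2) and the standard library are available. Lean on these libraries where they do the work, as an engineer would, in place of code of your own. Each camera call takes 0.05 s, during which the arm holds its last target. There are 200 camera calls.

### The job

Get the parts-counting scale ready for use: first slide its transport lock grip all the way to the end stop of its track, away from the bar-shaped tilt knob. Then turn the tilt knob until the steel weighing platform sits level. Work only the two controls: do not press on the platform, leave the plug, carton and small bin where they stand, and let go at the end.

Things in the scene. Friction and masses are not known exactly. Their poses are not given: they have to be found in the camera images.
- scale: Grey bench scale, 300 x 300 mm, fixed, level. Origin: centre of its underside, on the bench; x points from its console to its platform, y to the left seen from the robot. The console is the 90 mm strip along its -x edge, top 50 mm high; on it at x = -105 mm are the lock track (y = 10 to 140 mm, 40 mm wide, top 64 mm high, an 8 mm lug at each end stop) and the tilt knob (y = -90 mm).
- lock_top (a point): Centre of the top face of the transport lock grip: a black upright block, 28 mm along the scale's x, 20 mm along its y, 42 mm tall, standing on the track; the top is 106 mm above the bench. Its axes are the scale's.
- lock (a joint): Travel of the lock grip along the scale's +y (away from the knob), in m: 0 locked, 0.08 at the far end stop (released). It starts at 0 to 0.03, slides with about 2 N of friction and stays where it is left.
- knob_grip (a point): On the upright axis of the tilt knob, at gripping height: 87 mm above the bench, 37 mm above the console. Black knob: a 44 mm disc 8 mm thick with a bar grip on it, 42 mm long, 14 mm wide, 30 mm tall, its top 94 mm above the bench. The point turns with the knob: its x axis lies along the bar.
- knob (a joint): Angle of the tilt knob in rad, growing clockwise seen from above, stops at -1.5 and 1.5; at 0 the bar lies along the scale's x. Starts at -1.05 to -0.75. Each rad clockwise lifts the platform's +y side by 0.08 rad. The value at which the platform is level differs each time (-0.35 to 0.35). Friction 0.08 N m; stays where it is left.
- platform: Steel weighing platform, 190 (x) x 280 (y) x 10 mm, centred 50 mm along the scale's +x. It tilts about the scale's x axis only, through its origin, 60 mm above the bench under its centre; its top is 18 mm above the origin. Starts 0.03 to 0.11 rad out of level, its +y side low; level means its z axis is vertical. Only the knob should move it.
- plug: Bystander: pipe plug standing upright, 90 mm tall, 44 mm across, black rubber discs on a yellow core. Origin: centre of its underside. Leave alone.
- carton: Bystander: closed cardboard carton 70 x 110 x 60 mm. Origin: centre of its underside. Leave alone.
- small_bin: Bystander: open blue bin 150 x 100 x 60 mm with plugs in it. Origin: centre of its underside. Leave alone.

How it is judged:
By the outcome, as a careful person would: the job done as asked, in the order asked, and still so for the second after the job is handed in, with the robot touching nothing.
It also fails if it takes over 45 s, if anything falls off the work surface, if the arm or the gripper's body presses on something with over 40 N, if the wrist force passes 120 N, or if a joint passes its speed limit or range.

## Working session

There is one attempt and no reset: what is moved stays moved. The work goes in short steps, Python scripts to look and compute and a tool call to move; the robot and the scene stay as the last step left them, time stands still between calls to the robot, and variables do not carry over. Pictures are saved under pics/ and viewed, at most 10 in all, crops included, and the job is handed in when it is done.

Besides the shell and the picture viewer there is one more tool, called after "Emit:" by a JSON object that holds its "fn" and its "kwargs". carry_out: Moves the arm, as the interface text tells. Its arguments: {"type":"object","properties":{"series":{"type":"array","items":{"type":"array","items":{"type":"number","minimum":-1,"maximum":1}}},"fingers":{"type":"number"}},"required":["series"]}

```bash
mkdir -p pics; cat > h.py <<'E'
from cell import env
import numpy as np, cv2
def snap(c,n):
    im=env.read_camera(c); cv2.imwrite(f'pics/{n}.png',im[:,:,::-1]); return im
def ray(c,px):  # px=(col,row)
    k=env.calibration(c);K=np.array(k['K']);T=np.array(k['pose'])
    a=np.array([(px[0]-K[0,2])/K[0,0],(px[1]-K[1,2])/K[1,1]])
    if c=='wrist':
        r=np.hypot(*a); d=np.array([*(a/r*np.sin(r)),np.cos(r)]) if r>0 else np.array([0,0,1.])
    else: d=np.array([*a,1.])
    return T[:3,3],T[:3,:3]@d
def atz(c,px,z):
    o,d=ray(c,px); return o+d*(z-o[2])/d[2]
def proj(c,P):
    k=env.calibration(c);K=np.array(k['K']);T=np.array(k['pose'])
    q=T[:3,:3].T@(np.asarray(P,float)-T[:3,3])
    if c=='wrist':
        th=np.arctan2(np.hypot(q[0],q[1]),q[2]); u=q[:2]/np.hypot(q[0],q[1])*th
    else: u=q[:2]/q[2]
    return K[0,0]*u[0]+K[0,2],K[1,1]*u[1]+K[1,2]
E
python3 - <<'E'
from h import *
ims=[snap(c,c+'0') for c in('scene','side','wrist')]
H={'lock_top':106,'knob_grip':87,'platform':78,'scale':50,'lock':85,'knob':75,'plug':45,'carton':30,'small_bin':30}
for c in('scene','side','wrist'):
    for n,z in H.items():
        for d in env.look_for(c,n)[:2]:
            p=(d['position'][1]*560,d['position'][0]*420)
            print(c,n,round(d['conf'],2),np.round(p),np.round(atz(c,p,z)))
s=env.state();print(s['t'],s['eef_pos'],s['tcp_rot'],s['ft_force'])
cv2.imwrite('pics/a.png',np.hstack(ims[:2])[:,:,::-1])
E
```

```text
scene lock_top 0.69 [292. 180.] [507.  20. 106.]
scene knob_grip 0.43 [254. 168.] [ 507. -122.   87.]
scene platform 0.76 [243. 203.] [638. -32.  78.]
scene platform 0.73 [311. 262.] [693. 231.  78.]
scene scale 0.94 [251. 209.] [618. -26.  50.]
scene lock 0.59 [291. 178.] [477. -10.  85.]
scene knob 0.66 [252. 170.] [ 502. -135.   75.]
scene plug 0.71 [354. 226.] [498. 209.  45.]
scene carton 0.75 [187. 175.] [ 601. -322.   30.]
scene small_bin 0.95 [314. 262.] [648. 206.  30.]
side lock_top 0.66 [220. 253.] [463. -16. 106.]
side knob_grip 0.69 [260. 313.] [ 473. -174.   87.]
side platform 0.61 [312. 256.] [629. -73.  78.]
side scale 0.56 [287. 279.] [569. -82.  50.]
side lock 0.71 [224. 255.] [476.   1.  85.]
side knob 0.68 [257. 311.] [ 476. -155.   75.]
side plug 0.66 [262. 314.] [ 491. -140.   45.]
side plug 0.61 [204. 214.] [502. 204.  45.]
side small_bin 0.59 [261. 198.] [653. 224.  30.]
wrist scale 0.49 [  5. 401.] [ 450. -106.   50.]
wrist carton 0.21 [  3. 403.] [ 479. -170.   30.]
1.5 [155.69898914 605.3210481  214.65862543] [3.14148486e+00 3.02314528e-06 2.88979911e+00] [ 0.26677519 -0.13808472 -0.1453197 ]
```

View pics/scene0.png

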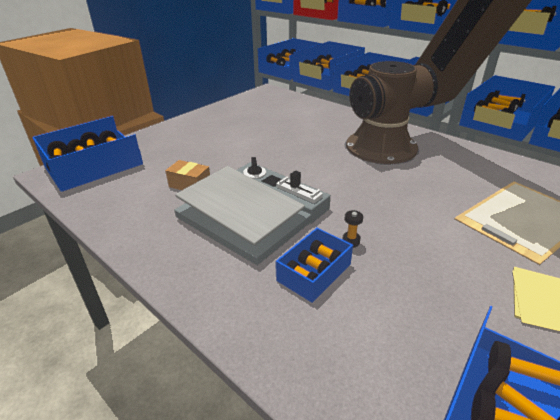

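View pics/wrist0.png

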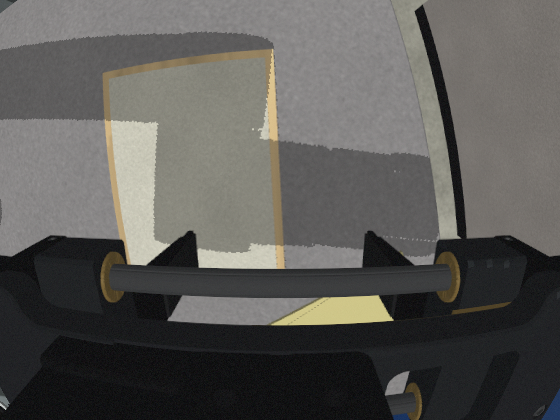

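View pics/side0.png

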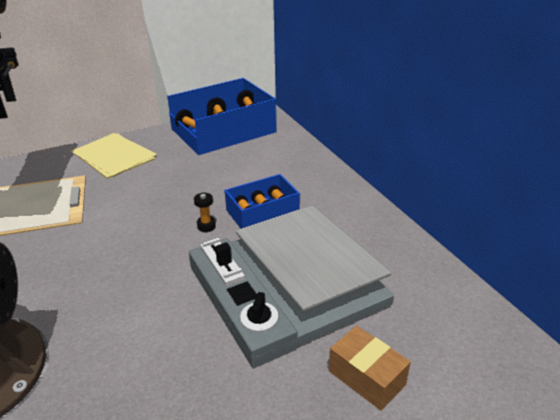

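Scene and side views agree: the lock is near (475, 0) and the knob near (476, -155). The scale is roughly aligned with the world axes, the plug is near (500, 205), and the bin sits beyond it. I'll swing around above the scale for a close view.

Emit:
{"fn": "carry_out", "kwargs": {"series": [[0.78, -0.62, 0.2, -0.84], [0.78, -0.62, 0.2, -0.84], [0.78, -0.62, 0.2, -0.84], [0.78, -0.62, 0.2, -0.84], [0.78, -0.62, 0.2, -0.84]], "fingers": -1}}

```text
t: 2.0
eef_pos: [348.8, 451.4, 264.4]
tcp_rot: [3.141, 0.0, 2.447]
ft_force: [0.6, 0.5, -0.1]
opening: 0.999
grip_force: 0.0
```

Emit:
{"fn": "carry_out", "kwargs": {"series": [[0.32, -0.8, 0, -0.84], [0.32, -0.8, 0, -0.84], [0.32, -0.8, 0, -0.84], [0.32, -0.8, 0, -0.84], [0.32, -0.8, 0, -0.84]]}}

```text
t: 2.5
eef_pos: [427.9, 251.2, 264.1]
tcp_rot: [3.141, 0.0, 2.007]
ft_force: [0.5, 0.6, 0.1]
opening: 1.002
grip_force: 0.0
```

Emit:
{"fn": "carry_out", "kwargs": {"series": [[0, -0.95, 0, -0.84], [0, -0.95, 0, -0.84], [0, -0.95, 0, -0.84], [0, -0.95, 0, -0.84], [0, -0.95, 0, -0.84]]}}

```text
t: 3.0
eef_pos: [427.2, 13.5, 264.2]
tcp_rot: [3.141, 0.0, 1.567]
ft_force: [1.0, -1.2, 0.2]
opening: 1.002
grip_force: 0.0
```

```bash
python3 - <<'E'
from h import *
snap('wrist','w1')
H={'lock_top':106,'knob_grip':87,'platform':78,'scale':50,'lock':85,'knob':75}
for n,z in H.items():
    for d in env.look_for('wrist',n)[:2]:
        p=(d['position'][1]*560,d['position'][0]*420)
        print(n,round(d['conf'],2),np.round(p),np.round(atz('wrist',p,z)))
s=env.state();print(s['t'],s['eef_pos'],s['tcp_rot'],s['joints'])
k=env.calibration('wrist');print(np.round(k['pose'],2),k['K'])
E
```

```text
lock_top 0.69 [326. 203.] [476.   1. 106.]
lock_top 0.64 [444.  46.] [610. 178. 106.]
knob_grip 0.9 [320. 310.] [ 478. -137.   87.]
platform 0.93 [427. 190.] [604.  15.  78.]
scale 0.66 [373. 193.] [544.   6.  50.]
lock 0.55 [320. 201.] [473.   5.  85.]
knob 0.92 [321. 309.] [ 482. -139.   75.]
knob 0.63 [443.  46.] [623. 195.  75.]
3.35 [427.5525613   16.31048804 263.88331269] [ 3.14146585e+00 -1.36728281e-04  1.57235919e+00] [-1.16603537e-01  1.49133822e-01  1.94051924e+00  1.73579102e-04
  1.05182979e+00 -1.18252475e-01]
[[ 1.0000e+00  0.0000e+00  0.0000e+00  4.2826e+02]
 [ 0.0000e+00 -9.7000e-01 -2.4000e-01  8.2030e+01]
 [-0.0000e+00  2.4000e-01 -9.7000e-01  4.3392e+02]
 [ 0.0000e+00  0.0000e+00  0.0000e+00  1.0000e+00]] [[325.1922621    0.         279.88631101]
 [  0.         325.1922621  207.99763099]
 [  0.           0.           1.        ]]
```

View pics/w1.png

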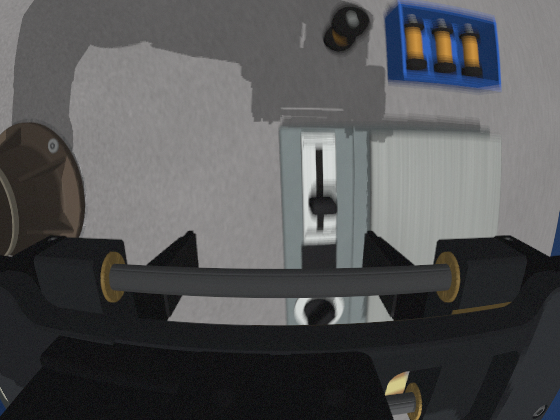

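The picture shows the lock grip at about (323, 204) on its vertical white track (302–336 px wide, rows 133–245), and the knob disc at (319, 311), partly hidden. It's blurred, so I'll take a still one and fit the track.

```bash
python3 - <<'E'
from h import *
im=snap('wrist','w2')
for n,z in {'lock_top':106,'knob_grip':87}.items():
    for d in env.look_for('wrist',n)[:2]:
        p=(d['position'][1]*560,d['position'][0]*420)
        print(n,round(d['conf'],2),np.round(p),np.round(atz('wrist',p,z)))
c=im[110:335,270:400]; c=cv2.resize(c,None,fx=2.6,fy=2.6,interpolation=cv2.INTER_CUBIC)
cv2.imwrite('pics/w2c.png',c[:,:,::-1])
g=cv2.cvtColor(im,cv2.COLOR_RGB2GRAY)
for r in (150,165,225,235):
    w=np.where(g[r,290:345]>170)[0]+290
    if len(w): print(r,w[0],w[-1],np.round(atz('wrist',(w[0]-.5,r),64)),np.round(atz('wrist',(w[-1]+.5,r),64)))
E
```

```text
lock_top 0.56 [324. 203.] [474.   7. 106.]
knob_grip 0.84 [322. 312.] [ 482. -135.   87.]
knob_grip 0.29 [345.  28.] [498. 198.  87.]
150 302 334 [453.  60.  64.] [491.  60.  64.]
165 302 335 [453.  42.  64.] [492.  43.  64.]
225 304 335 [457. -29.  64.] [495. -29.  64.]
235 304 335 [457. -41.  64.] [496. -42.  64.]
```

View pics/w2c.png

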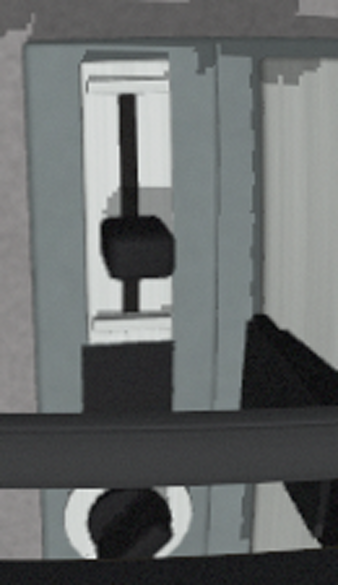

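```bash
cat >> h.py <<'E'
def sc(o,yaw,p):
    c,s=np.cos(yaw),np.sin(yaw); return np.array([o[0]+c*p[0]-s*p[1],o[1]+s*p[0]+c*p[1],p[2]])
E
python3 - <<'E'
from h import *
from itertools import product
a=atz('wrist',(270+126/2.6,110+60/2.6),64);b=atz('wrist',(270+130/2.6,110+344/2.6),64)
print(a,b,np.hypot(*(a-b)[:2]))
for yaw in(.03,.04,.05):
    m=(a+b)/2; o=m-sc((0,0),yaw,(-105,75,0)); o[2]=0
    for q in (0,.01,.015,.02,.03):
        P=np.array([proj('wrist',sc(o,yaw,(-105+i*14,35+q*1000+j*10,z))) for i,j,z in product((-1,1),(-1,1),(64,106))])
        print(yaw,np.round(o[:2]),q,np.round(P.min(0),1),np.round(P.max(0),1))
print('want 308.5 192.7 337.3 219.6')
E
```

```text
[471.87992143  79.28967244  64.        ] [477.1734723 -50.8619244  64.       ] 130.25920252302396
0.03 [582. -58.] 0 [307.9 214. ] [337.3 242.7]
0.03 [582. -58.] 0.01 [307.8 205.8] [337.4 233.9]
0.03 [582. -58.] 0.015 [307.8 201.7] [337.5 229.4]
0.03 [582. -58.] 0.02 [307.7 197.5] [337.6 224.9]
0.03 [582. -58.] 0.03 [307.6 189.1] [337.7 215.8]
0.04 [582. -57.] 0 [308.1 213.9] [337.6 242.8]
0.04 [582. -57.] 0.01 [308.  205.7] [337.6 234. ]
0.04 [582. -57.] 0.015 [307.9 201.6] [337.7 229.5]
0.04 [582. -57.] 0.02 [307.8 197.4] [337.7 225. ]
0.04 [582. -57.] 0.03 [307.6 189. ] [337.7 215.9]
0.05 [583. -55.] 0 [308.4 213.8] [337.8 242.9]
0.05 [583. -55.] 0.01 [308.1 205.6] [337.8 234.1]
0.05 [583. -55.] 0.015 [308.  201.4] [337.8 229.6]
0.05 [583. -55.] 0.02 [307.9 197.3] [337.8 225.1]
0.05 [583. -55.] 0.03 [307.7 188.9] [337.8 216. ]
want 308.5 192.7 337.3 219.6
```

Track length measures 130.3 mm against the stated 130 mm. That gives scale origin ≈ (582, -57), yaw ≈ 0.041, lock q ≈ 0.0255 with its top at (474.6, -1), and the knob at (481, -151). The knob bar runs lower left to upper right in the crop, as expected. Next I'll grip the lock.

Emit:
{"fn": "carry_out", "kwargs": {"series": [[0.19, -0.07, -0.4, 0.08], [0.19, -0.07, -0.4, 0.08], [0.19, -0.07, -0.4, 0.08], [0.19, -0.07, -0.4, 0.08], [0.18, -0.07, -0.4, 0.08]], "fingers": -0.1}}

```text
t: 4.0
eef_pos: [475.0, -1.5, 163.0]
tcp_rot: [3.141, 0.0, 1.614]
ft_force: [0.2, -0.8, 0.7]
opening: 0.638
grip_force: 0.0
```

```bash
python3 - <<'E'
from h import *
snap('wrist','w3')
for d in env.look_for('wrist','lock_top')[:2]:
    p=(d['position'][1]*560,d['position'][0]*420); print(d['conf'],p,atz('wrist',p,106))
print(env.state()['eef_pos'],env.state()['opening'],env.state()['ft_force'])
E
```

```text
0.94 (280.67199999999997, 212.81400000000002) [475.255263     5.44914818 106.        ]
[474.3919133   -1.65346105 161.89710826] 0.5788837150293694 [-0.95269436 -0.03274024 -0.2394114 ]
```

View pics/w3.png

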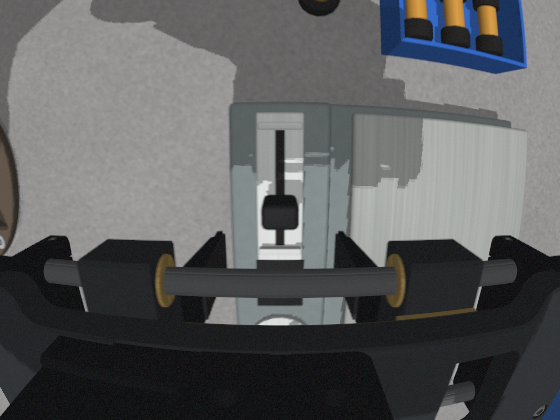

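```bash
python3 - <<'E'
from h import *
im=cv2.imread('pics/w3.png',0)
print(im[180:245:2,268],im[212,255:305:2])
for yc in(-2,0,2,4):
    P=np.array([proj('wrist',(474.6+i*14,yc+j*10,z)) for z in(64,106) for j in(-1,1) for i in(-1,1)]);print(yc,np.round(P).astype(int).tolist())
E
```

```text
[156 224 208 193 194 173 153 138  18  22  19  20  22  29  39  41  47  44
  45  42  41  44  44  42  36 193 222 223 222 222 221 221 147] [135 181 212 127  33  42  45  46  45  46  48  46  45  44  46  46  48  45
  45  44  35  42 196 210 131]
-2 [[263, 219], [295, 221], [263, 197], [297, 198], [260, 235], [298, 237], [260, 208], [299, 210]]
0 [[263, 217], [296, 219], [264, 194], [297, 196], [260, 232], [298, 234], [260, 206], [300, 207]]
2 [[263, 215], [296, 216], [264, 192], [297, 193], [260, 230], [298, 231], [261, 203], [300, 205]]
4 [[263, 213], [296, 214], [264, 190], [297, 191], [260, 227], [298, 229], [261, 200], [300, 202]]
```

The grip shows at columns 262–298, rows 196–229, so it's centred near (474.6, 1). Descending.

Emit:
{"fn": "carry_out", "kwargs": {"series": [[0, 0.01, -0.34, 0], [0, 0.01, -0.34, 0], [0, 0.01, -0.34, 0], [0, 0.01, -0.34, 0], [0, 0.01, -0.34, 0]]}}

```text
t: 4.6
eef_pos: [474.7, 1.0, 79.3]
tcp_rot: [3.14, 0.0, 1.613]
ft_force: [-0.1, -0.3, 0.9]
opening: 0.546
grip_force: 0.0
```

Emit:
{"fn": "carry_out", "kwargs": {"series": [[0, 0, 0, 0], [0, 0, 0, 0], [0, 0, 0, 0], [0, 0, 0, 0], [0, 0, 0, 0]], "fingers": 1}}

```text
t: 5.1
eef_pos: [474.1, 0.4, 79.9]
tcp_rot: [-3.142, 0.0, 1.612]
ft_force: [-5.1, 0.1, 8.1]
opening: 0.29
grip_force: 30.0
```

Emit:
{"fn": "carry_out", "kwargs": {"series": [[-0.01, 0.2, 0.04, 0], [-0.01, 0.2, 0, 0], [-0.01, 0.2, 0, 0], [-0.01, 0.2, 0, 0], [-0.01, 0.2, 0, 0]]}}

```text
t: 5.6
eef_pos: [471.8, 51.0, 80.3]
tcp_rot: [-3.141, 0.0, 1.612]
ft_force: [4.4, -2.6, -26.3]
opening: 0.296
grip_force: 30.0
```

Emit:
{"fn": "carry_out", "kwargs": {"series": [[0, 0.04, 0, 0], [0, 0.04, 0, 0], [0, 0.04, 0, 0], [0, 0, 0, 0], [0, 0, 0, 0]]}}

```text
t: 6.1
eef_pos: [471.7, 55.1, 80.4]
tcp_rot: [-3.14, 0.002, 1.613]
ft_force: [1.9, -21.1, -23.6]
opening: 0.292
grip_force: 30.0
```

The force along -y rose to 21 N after 54.7 mm of travel (54.5 mm expected), so the grip is on the end stop. I'll relax the load, nudge once more, and release.

Emit:
{"fn": "carry_out", "kwargs": {"series": [[0, 0.02, -0.02, 0], [0, 0.02, 0, 0], [0, 0, 0, 0], [0, 0, 0, 0], [0, 0, 0, 0]]}}

```text
t: 6.6
eef_pos: [471.7, 55.8, 80.3]
tcp_rot: [-3.141, 0.004, 1.614]
ft_force: [-1.6, -34.1, -8.4]
opening: 0.288
grip_force: 30.0
```

Emit:
{"fn": "carry_out", "kwargs": {"series": [[0, 0, 0, 0], [0, 0, 0, 0], [0, 0, 0, 0], [0, 0, 0.4, 0], [0, 0, 0.8, 0]], "fingers": -0.1}}

```text
t: 7.1
eef_pos: [471.0, 58.7, 139.1]
tcp_rot: [-3.137, -0.0, 1.613]
ft_force: [-0.6, -0.3, 0.1]
opening: 0.543
grip_force: 0.0
```

Emit:
{"fn": "carry_out", "kwargs": {"series": [[0, 0, 0.8, -0.7], [0.04, -0.9, 0.8, -1], [0.05, -1, 0, -1], [0.05, -1, 0, -1], [0.05, -1, 0, -1]]}}

```text
t: 7.6
eef_pos: [481.3, -130.2, 214.0]
tcp_rot: [3.14, -0.0, 1.117]
ft_force: [2.1, -0.3, 0.1]
opening: 0.549
grip_force: 0.0
```

```bash
python3 - <<'E'
from h import *
ims=[snap('wrist','w4')]
for n,z in {'lock_top':106,'knob_grip':87}.items():
  for c in('wrist',):
    for d in env.look_for(c,n)[:1]:
      p=(d['position'][1]*560,d['position'][0]*420); print(n,d['conf'],p,atz(c,p,z))
print(env.state()['eef_pos'],env.state()['tcp_rot'],env.state()['joints'])
E
```

```text
lock_top 0.64 (183.90400000000002, 34.398) [475.74836387  42.23249067 106.        ]
knob_grip 0.82 (288.62399999999997, 216.216) [ 483.3478636  -147.62998864   87.        ]
[ 481.23959052 -130.83978327  213.21976195] [ 3.14104055e+00 -1.38022794e-04  1.11598450e+00] [-3.98051349e-01  3.13780535e-01  1.86377715e+00  1.29666474e-04
  9.63475931e-01  5.66865542e-02]
```

View pics/w4.png

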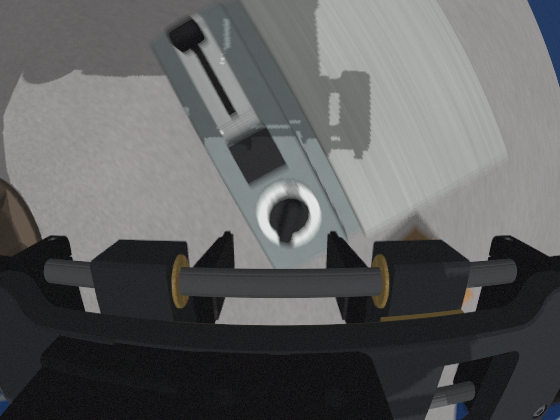

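The lock grip sits at the far end of its track (186, 35), and the knob is at (289, 215) with its bar tilted. I'll take a still picture and measure the bar angle.

```bash
python3 - <<'E'
from h import *
im=snap('wrist','w5')
for d in env.look_for('wrist','knob_grip')[:1]:
    p=(d['position'][1]*560,d['position'][0]*420); print(d['conf'],p,atz('wrist',p,87))
c=cv2.resize(im[170:260,235:345],None,fx=5,fy=5,interpolation=cv2.INTER_CUBIC)
c=np.clip(c.astype(float)*2,0,255).astype(np.uint8)
pp=env.calibration('wrist')['pose']; print(np.round(pp,3))
# overlay predicted bar tops for knob angles
cx,cy=480.8,-151.2
ims=[]
for a in(.75,.9,1.05):
    i=c.copy()
    th=a+.041
    Q=[]
    for u,v in((21,7),(21,-7),(-21,-7),(-21,7)):
        x,y=proj('wrist',(cx+u*np.cos(th)-v*np.sin(th),cy+u*np.sin(th)+v*np.cos(th),94)); Q.append(((x-235)*5+2,(y-170)*5+2))
    cv2.polylines(i,[np.int32(Q)],True,(255,0,0),1); ims.append(cv2.resize(i,(266,218)) if 0 else i[100:400,130:390])
cv2.imwrite('pics/w5c.png',np.hstack(ims)[:,:,::-1])
E
```

```text
0.81 (287.50399999999996, 215.29199999999997) [ 482.61123336 -143.73733013   87.        ]
[[ 9.01000e-01 -4.22000e-01 -1.03000e-01  5.10683e+02]
 [-4.35000e-01 -8.75000e-01 -2.13000e-01 -6.92190e+01]
 [-0.00000e+00  2.37000e-01 -9.72000e-01  3.83191e+02]
 [ 0.00000e+00  0.00000e+00  0.00000e+00  1.00000e+00]]
```

View pics/w5c.png

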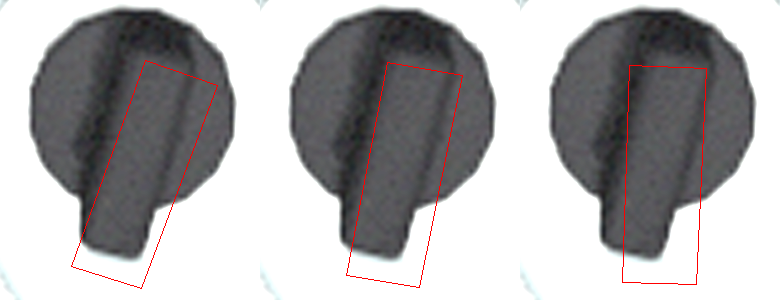

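Bar angle is about 0.865 rad (world ≈ 0.906) and the knob axis is near (481, -147.5). I'll align above it and re-check.

Emit:
{"fn": "carry_out", "kwargs": {"series": [[0, -0.07, -0.3, -0.4], [0, -0.07, -0.3, -0.4], [0, -0.07, -0.3, -0.4], [0, -0.07, -0.3, -0.4], [0, -0.06, -0.3, -0.4]]}}

```text
t: 8.35
eef_pos: [481.4, -144.1, 137.8]
tcp_rot: [3.141, -0.0, 0.912]
ft_force: [0.4, 0.2, -0.0]
opening: 0.549
grip_force: 0.0
```

```bash
python3 - <<'E'
from h import *
env.read_camera('wrist')
p0=env.calibration('wrist')['pose']
im=snap('wrist','w6')
s=env.state();e=s['eef_pos'];yaw=s['tcp_rot'][2];print(e,yaw)
cx,cy=481.2,-147.5
u,v=proj('wrist',(cx,cy,94));u,v=int(u),int(v);F=4
x0,y0=u-60,v-60
c=cv2.resize(im[y0:v+50,x0:u+60],None,fx=F,fy=F,interpolation=cv2.INTER_CUBIC)
c=np.clip(c.astype(float)*2,0,255).astype(np.uint8)
th=.906
Q=[]
for a,b in((21,7),(21,-7),(-21,-7),(-21,7)):
    x,y=proj('wrist',(cx+a*np.cos(th)-b*np.sin(th),cy+a*np.sin(th)+b*np.cos(th),94)); Q.append(((x-x0)*F,(y-y0)*F))
print(np.int32(Q).tolist())
cv2.polylines(c,[np.int32(Q)],True,(255,0,0),1)
cv2.imwrite('pics/w6c.png',c[:,:,::-1])
E
```

```text
[ 480.69198205 -144.09849506  136.86231024] 0.9126656342671997
[[200, 122], [283, 123], [279, 355], [200, 354]]
```

View pics/w6c.png

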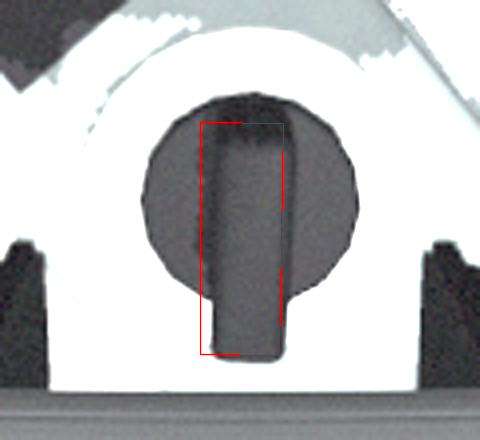

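The bar lines up with the tool (vertical in the crop), and its centre is near (481.8, -149). Descend and grip.

Emit:
{"fn": "carry_out", "kwargs": {"series": [[0.01, -0.05, -0.2, 0], [0.01, -0.05, -0.3, 0], [0, 0, -0.3, 0], [0, 0, -0.3, 0], [0, 0, -0.27, 0]]}}

```text
t: 8.95
eef_pos: [482.5, -150.3, 69.3]
tcp_rot: [3.141, -0.0, 0.913]
ft_force: [0.2, -0.3, -0.6]
opening: 0.55
grip_force: 0.0
```

Emit:
{"fn": "carry_out", "kwargs": {"series": [[0, 0, 0, 0], [0, 0, 0, 0], [0, 0, 0, 0], [0, 0, 0, 0], [0, 0, 0, 0]], "fingers": 1}}

```text
t: 9.45
eef_pos: [482.0, -150.7, 70.0]
tcp_rot: [-3.141, -0.0, 0.911]
ft_force: [-12.3, 8.9, 9.8]
opening: 0.185
grip_force: 7.7
```

Emit:
{"fn": "carry_out", "kwargs": {"series": [[-0.02, 0.015, 0, 0], [0, 0, 0, 0], [0, 0, 0, 0], [0, 0, 0, 0], [0, 0, 0, 0]]}}

```text
t: 9.95
eef_pos: [480.5, -149.7, 69.8]
tcp_rot: [-3.14, 0.0, 0.911]
ft_force: [-5.1, 3.5, 5.3]
opening: 0.145
grip_force: 30.0
```

The grip on the bar is good (13.8 mm). Before turning, I'll estimate the starting tilt by fitting a model to the clear first pictures.

```bash
cat >> h.py <<'E'
def plat(o,yaw,t):   # platform top corners; t>0: +y side up
    R=[]
    for x,y in((-45,-140),(-45,140),(145,140),(145,-140)):
        R.append(sc(o,yaw,(x,y*np.cos(t)-18*np.sin(t),60+y*np.sin(t)+18*np.cos(t))))
    return np.array(R)
E
python3 - <<'E'
from h import *
o=(582,-57);yaw=.041;out=[]
for c,(x0,x1,y0,y1) in {'scene':(165,340,140,270),'side':(180,400,190,370)}.items():
    im=cv2.imread(f'pics/{c}0.png')[y0:y1,x0:x1];F=390/(x1-x0)
    im=cv2.resize(im,None,fx=F,fy=F,interpolation=cv2.INTER_CUBIC)
    for t,col in((-.07,(0,0,255)),):
        P=np.array([proj(c,p) for p in plat(o,yaw,t)]);print(c,np.round(P,1).tolist())
        cv2.polylines(im,[np.int32((P-[x0,y0])*F)],True,col,1)
    P=np.array([proj(c,sc(o,yaw,p)) for p in((-150,-150,50),(-150,150,50),(-60,150,50),(-60,-150,50))])
    cv2.polylines(im,[np.int32((P-[x0,y0])*F)],True,(0,255,0),1)
    out.append(cv2.copyMakeBorder(im,0,320-im.shape[0],0,0,cv2.BORDER_CONSTANT))
cv2.imwrite('pics/fit0.png',np.hstack(out))
E
```

```text
scene [[227.1, 164.2], [304.7, 204.6], [253.5, 242.9], [173.9, 192.6]]
side [[302.8, 308.5], [235.4, 230.9], [312.7, 205.4], [392.1, 271.7]]
```

View pics/fit0.png

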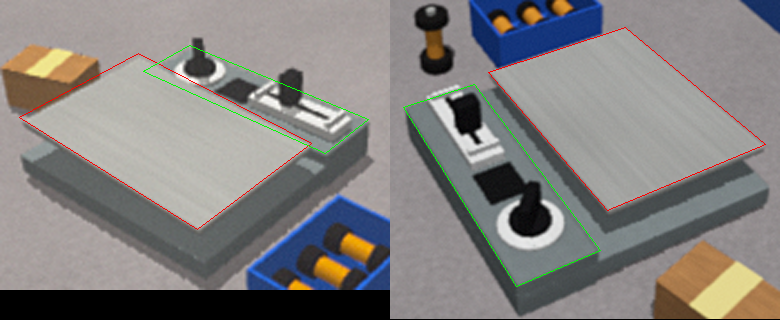

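```bash
cat > fit.py <<'E'
import sys
from h import *
from scipy.optimize import least_squares
from scipy.spatial.transform import Rotation as Ro
from scipy.ndimage import map_coordinates, gaussian_filter
CAL={c:env.calibration(c) for c in('scene','side')}
def pj(c,P,w):
    K=np.array(CAL[c]['K']);T=np.array(CAL[c]['pose'])
    q=(P-T[:3,3]-w[3:])@T[:3,:3]; q=Ro.from_rotvec(w[:3]).apply(q)
    return np.c_[K[0,0]*q[:,0]/q[:,2]+K[0,2],K[1,1]*q[:,1]/q[:,2]+K[1,2]]
S=np.linspace(.06,.94,40)[:,None]
def edges(o,yaw,t):
    p=plat(o,yaw,t); E=[(p[i],p[(i+1)%4]) for i in range(4)]
    k=[sc(o,yaw,v) for v in((-60,-150,50),(-150,-150,50),(-150,150,50),(-60,150,50))]
    return E+[(k[i],k[i+1]) for i in range(3)]
def fit(imgs,use,t0=-.07,fix=None):
    G={c:gaussian_filter(cv2.cvtColor(im,cv2.COLOR_BGR2GRAY).astype(float),.7) for c,im in imgs.items()}
    cs=list(imgs); x=np.r_[582,-57,.041,t0,np.zeros(6*len(cs))]
    for it,W in enumerate((5,4,2.5,2,2)):
        obs=[]
        for n,c in enumerate(cs):
            w=x[4+6*n:10+6*n]
            for i,(a,b) in enumerate(edges(x[:2],x[2],x[3])):
                if i not in use[c]: continue
                uv=pj(c,a+(b-a)*S,w); d=uv[-1]-uv[0]; nn=np.array([-d[1],d[0]])/np.hypot(*d)
                s=np.arange(-W,W+.01,.1)
                pr=map_coordinates(G[c],[(uv[:,1:]+s*nn[1]),(uv[:,:1]+s*nn[0])],order=1)
                g=np.abs(np.gradient(pr,axis=1)); j=g.argmax(1); ok=(g.max(1)>.6)&(j>0)&(j<len(s)-1)
                off=s[j]; m=np.median(off[ok]) if ok.any() else 0; ok&=abs(off-m)<1.5
                obs.append((n,c,i,ok,uv+off[:,None]*nn,nn))
        def res(x):
            r=[]
            E=edges(x[:2],x[2],x[3])
            for n,c,i,ok,q,nn in obs:
                a,b=E[i]; r.append((((q-pj(c,a+(b-a)*S,x[4+6*n:10+6*n]))@nn)[ok])/.4/4)
            for n in range(len(cs)): r.append(x[4+6*n:7+6*n]/.004); r.append(x[7+6*n:10+6*n]/2)
            return np.concatenate(r)
        sol=least_squares(res,x,loss='soft_l1',x_scale=np.r_[1,1,.01,.01,np.tile([.003]*3+[1]*3,len(cs))]); x=sol.x
    J=sol.jac; cov=np.linalg.inv(J.T@J)
    E=edges(x[:2],x[2],x[3])
    for n,c,i,ok,q,nn in obs:
        a,b=E[i]; print(c,i,ok.sum(),'rms px',round(float(np.sqrt(np.mean(((((q-pj(c,a+(b-a)*S,x[4+6*n:10+6*n]))@nn)[ok])**2)))),2))
    print('o,yaw,t',np.round(x[:2],1),np.round(x[2:4],4),'sd t',round(cov[3,3]**.5,4),np.round(x[4:],3))
    return x
if __name__=='__main__':
    k=sys.argv[1]
    I={c:cv2.imread(f'pics/{c}{k}.png') for c in('scene','side')}
    U={'scene':{0,1,2,3,6},'side':{0,1,2,3,4,5,6}}
    fit(I,U); fit({'scene':I['scene']},U); fit({'side':I['side']},U)
E
python3 fit.py 0
```

```text
scene 0 29 rms px 0.46
scene 1 40 rms px 0.2
scene 2 40 rms px 0.29
scene 3 40 rms px 0.26
scene 6 39 rms px 0.26
side 0 40 rms px 0.21
side 1 40 rms px 0.25
side 2 40 rms px 0.33
side 3 40 rms px 0.35
side 4 40 rms px 0.17
side 5 38 rms px 0.25
side 6 29 rms px 0.61
o,yaw,t [583.8 -56.8] [ 0.0441 -0.0584] sd t 0.0035 [-0.001  0.001  0.     0.448  0.241  0.411  0.    -0.002  0.005 -0.448
 -0.241  0.743]
scene 0 30 rms px 0.49
scene 1 40 rms px 0.22
scene 2 40 rms px 0.22
scene 3 40 rms px 0.25
scene 6 39 rms px 0.24
o,yaw,t [581.3 -57.9] [ 0.0407 -0.0611] sd t 0.0063 [-0.002  0.001 -0.001  0.     0.     0.547]
side 0 40 rms px 0.2
side 1 40 rms px 0.27
side 2 40 rms px 0.29
side 3 40 rms px 0.33
side 4 40 rms px 0.19
side 5 38 rms px 0.21
side 6 28 rms px 0.67
o,yaw,t [584.9 -55.9] [ 0.0448 -0.0573] sd t 0.0044 [-0.    -0.003  0.005 -0.    -0.     0.637]
```

Both cameras give a starting tilt of about -0.0585 rad, so the knob needs about 0.73 rad (42°) clockwise. Turning in two halves.

Emit:
{"fn": "carry_out", "kwargs": {"series": [[0, 0, 0, -0.7], [0, 0, 0, -0.7], [0, 0, 0, -0.7], [0, 0, 0, -0.7], [0, 0, 0, -0.7]]}}

```text
t: 10.45
eef_pos: [480.4, -149.6, 69.8]
tcp_rot: [-3.14, 0.001, 0.541]
ft_force: [-5.6, 3.2, 8.0]
opening: 0.149
grip_force: 30.0
```

Emit:
{"fn": "carry_out", "kwargs": {"series": [[0, 0, 0, -0.7], [0, 0, 0, -0.7], [0, 0, 0, -0.7], [0, 0, 0, -0.7], [0, 0, 0, -0.7]]}}

```text
t: 10.95
eef_pos: [480.4, -149.6, 69.8]
tcp_rot: [-3.14, 0.002, 0.175]
ft_force: [-5.0, 3.5, 6.5]
opening: 0.146
grip_force: 30.0
```

```bash
python3 - <<'E'
from h import *
env.read_camera('scene');env.read_camera('scene')
snap('scene','scene1');snap('side','side1')
s=env.state();print(s['t'],s['eef_pos'],s['tcp_rot'],s['ft_force'],s['moment'],s['opening'])
cv2.imwrite('pics/v1.png',np.hstack([cv2.resize(cv2.imread('pics/scene1.png')[120:290,150:350],(400,340)),cv2.resize(cv2.imread('pics/side1.png')[180:370,180:400],(394,340))]))
E
```

```text
11.15 [ 480.39838616 -149.58168641   69.83399388] [-3.14042388e+00  1.49334765e-03  1.77308463e-01] [-5.31593197  4.24970165  7.94015851] [ 0.68203908  1.17054339 -0.12098621] 0.14371076266666497
```

View pics/v1.png

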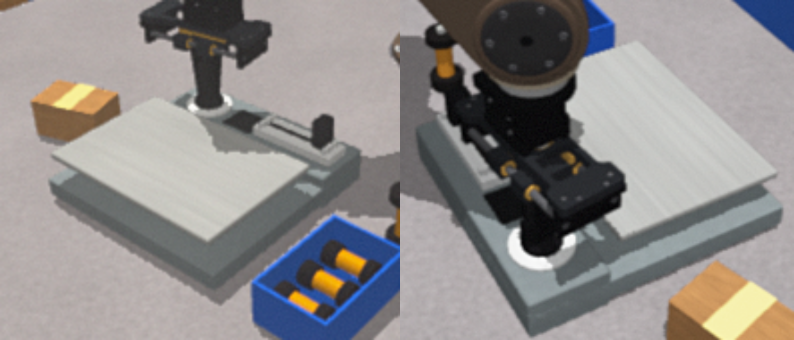

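```bash
python3 - <<'E'
from fit import *
I={c:cv2.imread(f'pics/{c}1.png') for c in('scene','side')}
U={'scene':{1,2,3,6},'side':{2,3,4,5}}
fit(I,U,0); fit({'scene':I['scene']},U,0)
E
```

```text
scene 1 40 rms px 0.2
scene 2 40 rms px 0.18
scene 3 39 rms px 0.28
scene 6 39 rms px 0.39
side 2 40 rms px 0.23
side 3 40 rms px 0.28
side 4 40 rms px 0.22
side 5 39 rms px 0.26
o,yaw,t [583.9 -53.5] [ 0.0411 -0.0013] sd t 0.0048 [ 0.     0.    -0.     0.193  0.455 -0.007 -0.002 -0.001  0.    -0.193
 -0.455  0.936]
scene 1 40 rms px 0.48
scene 2 40 rms px 0.22
scene 3 39 rms px 0.32
scene 6 27 rms px 0.7
o,yaw,t [ 530. -128.] [ 0.1063 -0.1102] sd t 0.0116 [-0.049  0.001 -0.001  0.     0.     0.904]
```

Combined fit: tilt ≈ -0.001 rad. I'll let go, back off, and verify with a clear view.

Emit:
{"fn": "carry_out", "kwargs": {"series": [[0, 0, 0, 0], [0, 0, 0, 0], [0, 0, 0, 0], [0, 0, 0.3, 0], [0, 0, 0.8, 0]], "fingers": -0.1}}

```text
t: 11.65
eef_pos: [480.1, -149.7, 122.9]
tcp_rot: [-3.139, 0.004, 0.177]
ft_force: [0.4, -0.2, 0.7]
opening: 0.508
grip_force: 0.0
```

Emit:
{"fn": "carry_out", "kwargs": {"series": [[0, 0, 1, 0], [0, 0, 1, 0], [-0.2, 0.8, 0.5, 0], [-0.2, 1, 0, 0.8], [-0.2, 1, 0, 0.8]]}}

```text
t: 12.15
eef_pos: [451.3, -11.0, 250.5]
tcp_rot: [3.14, -0.002, 0.347]
ft_force: [1.3, -0.0, 0.0]
opening: 0.552
grip_force: 0.0
```

Emit:
{"fn": "carry_out", "kwargs": {"series": [[-0.1, 1, 0, 1], [-0.1, 1, 0, 1], [-0.1, 1, 0, 1], [-0.2, 1, 0, 1], [-0.2, 1, 0, 1]]}}

```text
t: 12.65
eef_pos: [416.5, 237.3, 249.7]
tcp_rot: [3.141, -0.001, 0.873]
ft_force: [0.9, -0.2, -0.1]
opening: 0.547
grip_force: 0.0
```

Emit:
{"fn": "carry_out", "kwargs": {"series": [[-0.2, 1, 0, 1], [-0.2, 1, 0, 1], [-0.3, 0.8, 0, 1], [-0.4, 0.8, 0, 1], [0, 0, 0, 0]]}}

```text
t: 13.15
eef_pos: [360.4, 416.9, 249.2]
tcp_rot: [-3.141, -0.001, 1.295]
ft_force: [-0.8, -0.1, 0.1]
opening: 0.548
grip_force: 0.0
```

```bash
python3 - <<'E'
from h import *
import os
for c in('scene','side'):
    env.read_camera(c); snap(c,c+'2')
s=env.state();print(s['t'],s['eef_pos'],s['ft_force'])
for n in('lock_top',):
    for c in('scene','side'):
        for d in env.look_for(c,n)[:1]:
            p=(d['position'][1]*560,d['position'][0]*420); print(c,d['conf'],atz(c,p,106))
print(sc((583,-56),.042,(-105,115,106)))
E
python3 - <<'E'
from fit import *
I={c:cv2.imread(f'pics/{c}2.png') for c in('scene','side')}
U={'scene':{1,2,3,6},'side':{0,1,2,3,4,5,6}}
fit(I,U,0); fit({'side':I['side']},U,0)
cv2.imwrite('pics/v2.png',np.hstack([cv2.resize(I['scene'][120:290,150:350],(400,340)),cv2.resize(I['side'][180:370,180:400],(394,340))]))
E
```

```text
13.35 [362.81652954 412.68300089 249.50371757] [ 0.2461982   0.5582652  -0.85391458]
scene 0.63 [503.84402565  74.21071483 106.        ]
side 0.73 [464.42003384  32.2688742  106.        ]
[473.26401628  54.48988133 106.        ]
scene 1 40 rms px 0.21
scene 2 40 rms px 0.19
scene 3 39 rms px 0.29
scene 6 39 rms px 0.26
side 0 40 rms px 0.3
side 1 40 rms px 0.2
side 2 40 rms px 0.3
side 3 40 rms px 0.3
side 4 40 rms px 0.22
side 5 38 rms px 0.19
side 6 21 rms px 0.56
o,yaw,t [584.  -55.5] [ 0.044  -0.0022] sd t 0.0038 [ 0.     0.001 -0.     0.284  0.163  0.166 -0.    -0.002  0.004 -0.284
 -0.163  0.767]
side 0 40 rms px 0.3
side 1 40 rms px 0.23
side 2 40 rms px 0.27
side 3 40 rms px 0.3
side 4 40 rms px 0.23
side 5 38 rms px 0.19
side 6 21 rms px 0.57
o,yaw,t [584.9 -55.1] [ 0.0444 -0.0014] sd t 0.0046 [-0.001 -0.002  0.004 -0.     0.     0.744]
```

View pics/v2.png

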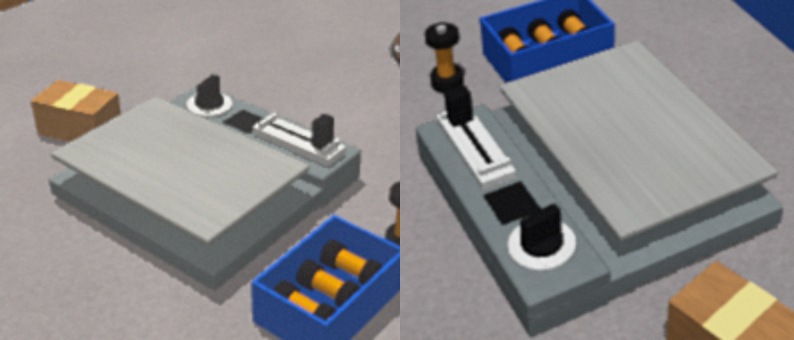

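The picture shows the lock at its far end, the platform visually level, and the bystanders where they stood. I'll tighten the tilt estimate using the base's bottom edges as an extra level reference.

```bash
python3 - <<'E'
import fit as f
from fit import *
e0=f.edges
def e1(o,yaw,t):
    b=[sc(o,yaw,v) for v in((-150,-150,0),(150,-150,0),(150,150,0),(-150,150,0))]
    return e0(o,yaw,t)+[(b[i],b[(i+1)%4]) for i in range(4)]
f.edges=e1
for k,t in(('0',-.06),('2',0)):
    I={c:cv2.imread(f'pics/{c}{k}.png') for c in('scene','side')}
    for ex in (({8,9},{7,10}),({8,9},{7}),({8},{7,10}),({8},{7})):
        print('SET',k,ex)
        import io,contextlib
        U={'scene':{1,2,3,6}|ex[0],'side':{0,1,2,3,4,5}|ex[1]}
        b=io.StringIO()
        with contextlib.redirect_stdout(b): f.fit(I,U,t)
        L=b.getvalue().splitlines(); print([l.split()[1]+':'+l.split()[2]+':'+l.split()[-1] for l in L if 'rms' in l]); print(L[-2] if not L[-1].startswith('o') else L[-1][:70])
E
```

```text
SET 0 ({8, 9}, {10, 7})
['1:40:0.25', '2:40:0.88', '3:40:0.33', '6:40:0.29', '8:40:0.77', '9:11:0.75', '0:40:0.22', '1:40:0.3', '2:40:0.31', '3:40:0.5', '4:40:0.49', '5:40:0.5', '7:36:1.33', '10:40:0.39']
o,yaw,t [583.7 -48.6] [ 0.0475 -0.0474] sd t 0.0041 [ 1.00e-03 -5.00e-03  2.00e-03 -1.60e-02  3.96e-01 -6.38e-01  0.00e+00
SET 0 ({8, 9}, {7})
['1:40:0.25', '2:40:0.88', '3:40:0.32', '6:40:0.27', '8:40:0.78', '9:11:0.75', '0:40:0.23', '1:40:0.33', '2:40:0.28', '3:40:0.49', '4:40:0.46', '5:40:0.41', '7:34:1.4']
o,yaw,t [584.1 -49.4] [ 0.048  -0.0482] sd t 0.0042 [ 1.000e-03 -5.000e-03  2.000e-03 -1.500e-02  3.370e-01 -6.270e-01
SET 0 ({8}, {10, 7})
['1:40:0.21', '2:40:0.88', '3:40:0.32', '6:39:0.34', '8:40:0.79', '0:40:0.22', '1:40:0.3', '2:40:0.32', '3:40:0.49', '4:40:0.51', '5:40:0.5', '7:36:1.34', '10:40:0.38']
o,yaw,t [584.4 -48.6] [ 0.0466 -0.0468] sd t 0.0041 [ 1.000e-03 -5.000e-03  2.000e-03 -1.580e-01  3.140e-01 -1.007e+00
SET 0 ({8}, {7})
['1:40:0.22', '2:40:0.88', '3:40:0.24', '6:39:0.32', '8:40:0.79', '0:40:0.22', '1:40:0.33', '2:40:0.29', '3:40:0.47', '4:40:0.46', '5:40:0
[... 668 characters left out ...]
-50. ] [0.0475 0.0063] sd t 0.0042 [ 1.000e-03 -4.000e-03  2.000e-03 -5.300e-02  2.940e-01 -4.460e-01
SET 2 ({8}, {10, 7})
['1:40:0.22', '2:40:0.85', '3:39:0.37', '6:40:0.33', '8:40:0.75', '0:40:0.27', '1:40:0.28', '2:40:0.32', '3:40:0.43', '4:40:0.55', '5:40:0.52', '7:36:1.36', '10:40:0.4']
o,yaw,t [584.5 -49. ] [0.0461 0.0078] sd t 0.0041 [ 1.000e-03 -4.000e-03  2.000e-03 -1.930e-01  2.830e-01 -8.330e-01
SET 2 ({8}, {7})
['1:40:0.22', '2:40:0.85', '3:39:0.37', '6:40:0.32', '8:40:0.75', '0:40:0.31', '1:40:0.29', '2:40:0.29', '3:40:0.42', '4:40:0.51', '5:40:0.42', '7:34:1.42']
o,yaw,t [584.8 -49.9] [0.0467 0.007 ] sd t 0.0042 [ 1.000e-03 -4.000e-03  2.000e-03 -1.750e-01  2.350e-01 -8.230e-01
```

The base bottom edges fit badly (1.4 px, and they shift the origin by 7 mm against the wrist measurement), so I reject them. For an independent check, I'll look from above with the wrist camera at each y end at equal height. There the 190 mm width gives the height difference directly.

Emit:
{"fn": "carry_out", "kwargs": {"series": [[0.53, -0.78, 0, 0.3], [0.53, -0.78, 0, 0.3], [0.53, -0.78, 0, 0.3], [0.53, -0.78, 0, 0.3], [0.53, -0.78, 0, 0.3]]}}

```text
t: 13.95
eef_pos: [496.0, 215.6, 249.9]
tcp_rot: [3.141, -0.0, 1.444]
ft_force: [0.9, 0.9, -0.6]
opening: 0.551
grip_force: 0.0
```

Emit:
{"fn": "carry_out", "kwargs": {"series": [[0.53, -0.78, -0.3, 0.3], [0.53, -0.78, -0.3, 0.3], [0.53, -0.78, -0.3, 0.3], [0.53, -0.78, -0.4, 0.3], [0.56, -0.8, -0.4, 0.35]]}}

```text
t: 14.45
eef_pos: [627.6, 22.2, 165.7]
tcp_rot: [3.141, 0.0, 1.606]
ft_force: [0.2, 0.2, 0.2]
opening: 0.55
grip_force: 0.0
```

Emit:
{"fn": "carry_out", "kwargs": {"series": [[0, 0, 0, 0], [0, 0, 0, 0], [0, 0, 0, 0], [0, 0, 0, 0], [0, 0, 0, 0]]}}

```text
t: 14.95
eef_pos: [626.7, 26.2, 166.9]
tcp_rot: [3.14, 0.0, 1.608]
ft_force: [-0.3, -0.5, 0.5]
opening: 0.554
grip_force: 0.0
```

```bash
python3 - <<'E'
from h import *
snap('wrist','pA'); np.save('pA.npy',env.calibration('wrist')['pose']); s=env.state();print(s['t'],s['eef_pos'],s['tcp_rot'],s['qvel'].round(3) if hasattr(s['qvel'],'round') else s['qvel'])
E
```

```text
15.0 [626.72487907  26.14490176 166.80061597] [3.14052667e+00 8.63200205e-05 1.60799315e+00] [-0.002  0.006 -0.001  0.001 -0.    -0.002]
```

Emit:
{"fn": "carry_out", "kwargs": {"series": [[0.04, -0.96, 0, 0], [0.04, -0.96, 0, 0], [0.04, -0.96, 0, 0], [0.04, -0.96, 0, 0], [0.04, -0.96, 0, 0]]}}

```text
t: 15.5
eef_pos: [636.9, -216.0, 166.6]
tcp_rot: [3.141, 0.0, 1.608]
ft_force: [0.5, 0.6, -0.4]
opening: 0.552
grip_force: 0.0
```

Emit:
{"fn": "carry_out", "kwargs": {"series": [[0, 0, 0, 0], [0, 0, 0, 0], [0, 0, 0, 0], [0, 0, 0, 0], [0, 0, 0, 0]]}}

```text
t: 16.0
eef_pos: [637.1, -213.3, 166.3]
tcp_rot: [3.141, 0.0, 1.609]
ft_force: [-0.4, -0.3, 0.1]
opening: 0.553
grip_force: 0.0
```

```bash
python3 - <<'E'
from h import *
snap('wrist','pB'); np.save('pB.npy',env.calibration('wrist')['pose']); s=env.state();print(s['t'],s['eef_pos'],s['tcp_rot'])
a,b=[cv2.imread(f'pics/p{k}.png') for k in 'AB']
cv2.imwrite('pics/pAB.png',cv2.resize(np.hstack([a,b]),(800,300)))
for k in'AB': print(np.round(np.load(f'p{k}.npy'),3).tolist())
E
```

```text
16.05 [ 637.08296302 -213.56566165  166.29302757] [3.14133173e+00 5.77674496e-05 1.60840540e+00]
[[0.999, 0.037, 0.01, 624.903], [0.038, -0.971, -0.237, 91.847], [0.001, 0.237, -0.971, 336.807], [0.0, 0.0, 0.0, 1.0]]
[[0.999, 0.037, 0.009, 635.369], [0.038, -0.971, -0.237, -147.851], [0.0, 0.237, -0.971, 336.315], [0.0, 0.0, 0.0, 1.0]]
```

View pics/pAB.png

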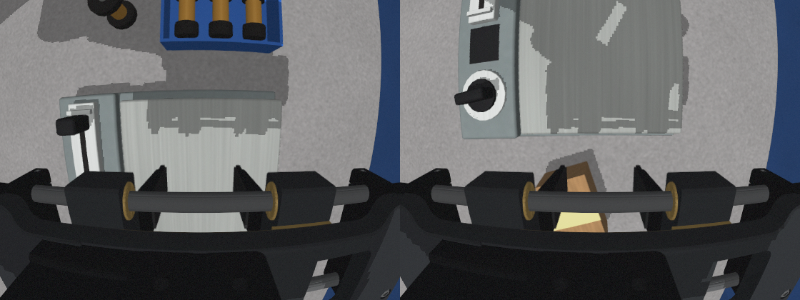

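Both ends are clear: the platform spans about columns 168–394 in A and 169–396 in B (full-size pixels). Extracting subpixel edges.

```bash
python3 - <<'E'
from h import *
from scipy.ndimage import gaussian_filter1d
from scipy.optimize import brentq
K=np.array(env.calibration('wrist')['K'])
def rays(T,uv):
    a=(uv-[K[0,2],K[1,2]])/K[0,0]; r=np.linalg.norm(a,axis=1)
    d=np.c_[a/r[:,None]*np.sin(r)[:,None],np.cos(r)]; return d@T[:3,:3].T
yaw=.041
# line fit iterates: points at height z -> scale frame coords rotated by yaw; robust fit of x vs y
R={}
for k,rows in(('A',range(146,216)),('B',range(60,182))):
    T=np.load(f'p{k}.npy'); T[:3,:3]=np.load('pB.npy')[:3,:3] if 0 else T[:3,:3]
    im=cv2.imread(f'pics/p{k}.png').astype(float); 
    P={}
    for side,(c0,c1) in {'L':(160,182),'R':(384,404)}.items():
        best=[]
        for r in rows:
            g=np.linalg.norm(np.gradient(gaussian_filter1d(im[r],1,axis=0),axis=0),axis=1); j=c0+g[c0:c1].argmax()
            s=.5*(g[j-1]-g[j+1])/(g[j-1]-2*g[j]+g[j+1]) if 0<j<559 else 0
            best.append((j+s,r,g[j]))
        P[side]=np.array(best)
    def line(side,z):
        b=P[side]; d=rays(T,b[:,:2]); q=T[:3,3]+d*((z-T[2,3])/d[:,2])[:,None]
        c,s=np.cos(yaw),np.sin(yaw); x=c*q[:,0]+s*q[:,1]; y=-s*q[:,0]+c*q[:,1]
        ok=b[:,2]>4
        for _ in range(6):
            f=np.polyfit(y[ok],x[ok],1); e=x-np.polyval(f,y); ok=(abs(e)<max(.5,1.5*np.median(abs(e[ok]))))&(b[:,2]>4)
        return f,ok,y,e
    out=[]
    # evaluate at scale y (origin -56-ish): rotated origin
    for ys in ((100,110,120,130) if k=='A' else (-60,-80,-100,-120,-130)):
        yy=-np.sin(yaw)*583+np.cos(yaw)*(-56)+ys
        w=lambda z:np.polyval(line('R',z)[0],yy)-np.polyval(line('L',z)[0],yy)-190
        out.append((ys,round(brentq(w,40,120),2)))
    print(k,out)
    for s_ in'LR':
        f,ok,y,e=line(s_,78); print(s_,'slope',round(f[0],4),ok.sum(),len(ok),'rms',round(e[ok].std(),2),'cols',P[s_][::12,0].round(1))
E
```

```text
A [(100, 73.17), (110, 73.63), (120, 74.08), (130, 74.53)]
L slope -0.0031 70 70 rms 0.14 cols [167.2 168.2 168.7 169.6 170.3 171. ]
R slope 0.0298 44 70 rms 0.22 cols [398.1 393.9 393.7 391.2 391.3 389.7]
B [(-60, 73.01), (-80, 72.59), (-100, 72.18), (-120, 71.77), (-130, 71.56)]
L slope -0.0012 122 122 rms 0.12 cols [166.  165.8 165.6 165.7 165.8 165.9 166.2 166.7 167.2 168.  168.7]
R slope 0.0137 83 122 rms 2.61 cols [395.5 395.7 403.4 399.3 402.9 389.6 391.1 390.  395.  389.1 392. ]
```

The left edge is clean; the right one is confused by shadows. I'll average along the known edge direction instead.

```bash
cat > strip.py <<'E'
from h import *
from scipy.ndimage import map_coordinates, gaussian_filter1d
K=np.array(env.calibration('wrist')['K']);yaw=.0415
c,s=np.cos(yaw),np.sin(yaw); O=np.array([583,-56])
def strip(k,xs,ys,z):
    T=np.load(f'p{k}.npy'); im=cv2.imread(f'pics/p{k}.png').astype(float)
    X,Y=np.meshgrid(xs,ys); W=np.stack([O[0]+c*X-s*Y,O[1]+s*X+c*Y,np.full_like(X,z)],-1)-T[:3,3]
    q=W@T[:3,:3]; h=np.hypot(q[...,0],q[...,1]); th=np.arctan2(h,q[...,2])/h*K[0,0]
    return np.stack([map_coordinates(im[...,i],[q[...,1]*th+K[1,2],q[...,0]*th+K[0,2]],order=1) for i in range(3)],-1)
E
python3 - <<'E'
from strip import *
for k,bands in(('A',((85,100),(100,115),(115,130))),('B',((-130,-110),(-110,-90),(-90,-60),(-60,-30)))):
  for b in bands:
    ys=np.arange(*b,1.)
    for nm,xs in(('L',np.arange(-55,-35,.25)),('R',np.arange(130,160,.25))):
        S=strip(k,xs,ys,78)
        g=np.median(np.gradient(gaussian_filter1d(S,2,axis=1),axis=1),axis=0)/.25
        m=np.linalg.norm(g,axis=1); pk=[j for j in range(2,len(m)-2) if m[j]==m[j-2:j+3].max() and m[j]>.3*m.max()]
        print(k,b,nm,[(round(float(xs[j]),2),round(float(m[j]),1)) for j in pk], 'mean' ,S.mean(0)[::20].mean(1).round(0).tolist(), 'chroma',(S.mean(0)[::20,2]-S.mean(0)[::20,1]).round(1).tolist())
E
```

```text
A (85, 100) L [(-50.0, 36.5), (-44.5, 77.2)] mean [139.0, 91.0, 88.0, 176.0] chroma [-9.0, -6.1, -4.3, -3.7]
A (85, 100) R [(141.75, 27.4), (143.75, 8.3)] mean [173.0, 172.0, 171.0, 151.0, 152.0, 151.0] chroma [-3.3, -3.1, -3.4, 2.1, 2.2, 2.0]
A (100, 115) L [(-50.0, 36.8), (-44.5, 81.9)] mean [138.0, 90.0, 87.0, 176.0] chroma [-9.9, -6.1, -4.7, -3.4]
A (100, 115) R [(141.0, 7.7), (143.25, 24.5)] mean [147.0, 146.0, 143.0, 154.0, 151.0, 154.0] chroma [-2.6, -3.3, -2.7, 2.1, 2.1, 2.2]
A (115, 130) L [(-50.0, 37.1), (-44.5, 76.6)] mean [139.0, 91.0, 89.0, 175.0] chroma [-9.6, -6.3, -4.5, -3.3]
A (115, 130) R [(143.0, 33.2)] mean [128.0, 127.0, 118.0, 147.0, 149.0, 152.0] chroma [-2.7, -2.6, -2.3, 1.9, 1.8, 2.1]
B (-130, -110) L [(-49.5, 37.4), (-44.75, 89.7)] mean [142.0, 98.0, 93.0, 177.0] chroma [-9.4, -6.6, -4.0, -3.1]
B (-130, -110) R [(143.75, 39.5)] mean [125.0, 125.0, 120.0, 153.0, 155.0, 154.0] chroma [-2.7, -2.5, -2.3, 2.1, 2.1, 1.9]
B (-110, -90) L [(-49.5, 36.9), (-44.75, 91.2)] mean [140.0, 97.0, 94.0, 177.0] chroma [-9.5, -6.5, -3.9, -3.6]
B (-110, -90) R [(138.75, 49.7), (149.5, 21.1)] mean [176.0, 171.0, 121.0, 116.0, 148.0, 155.0] chroma [-3.5, -3.4, -2.0, 1.5, 2.1, 2.1]
B (-90, -60) L [(-49.75, 37.0), (-44.75, 90.8)] mean [140.0, 96.0, 95.0, 175.0] chroma [-9.5, -6.7, -4.1, -3.3]
B (-90, -60) R [(150.75, 44.7)] mean [128.0, 134.0, 120.0, 104.0, 114.0, 154.0] chroma [-2.4, -2.7, -2.8, 1.4, 1.8, 1.8]
B (-60, -30) L [(-49.75, 38.0), (-44.75, 89.7)] mean [140.0, 94.0, 93.0, 173.0] chroma [-9.9, -6.3, -4.3, -3.3]
B (-60, -30) R [(143.5, 38.1)] mean [121.0, 118.0, 119.0, 134.0, 142.0, 155.0] chroma [-2.3, -2.3, -2.5, 1.8, 2.1, 2.2]
```

The R-G chroma separates platform (-3) from bench (+2) whatever the shadow, so I'll locate the right edge with that.

```bash
python3 - <<'E'
from strip import *
from scipy.optimize import curve_fit
for k,bands in(('A',((85,100),(100,115),(115,132),(85,132))),('B',((-132,-115),(-115,-100),(-100,-85),(-132,-85),(-85,-30)))):
  for b in bands:
    ys=np.arange(*b,.5)
    xs=np.arange(130,158,.25); S=strip(k,xs,ys,78); h=((S[...,2]-S[...,1])/S.mean(-1)).mean(0)
    f=lambda x,a,d,m,w:a+d*np.tanh((x-m)/w)
    p,cv=curve_fit(f,xs,h,(0,.02,143,1))
    xl=np.arange(-48,-40,.1); m=np.abs(np.gradient(gaussian_filter1d(strip(k,xl,ys,78).mean(-1),4,axis=1),axis=1)).mean(0)
    w=m>m.max()*.4; L=(xl*m)[w].sum()/m[w].sum()
    print(k,b,'L %.2f R %.2f±%.2f w %.2f width %.2f'%(L,p[2],cv[2,2]**.5,p[3],p[2]-L))
E
```

```text
A (85, 100) L -44.46 R 142.90±0.02 w 0.66 width 187.36
A (100, 115) L -44.55 R 142.63±0.03 w 0.55 width 187.18
A (115, 132) L -44.51 R 142.46±0.03 w 0.64 width 186.97
A (85, 132) L -44.51 R 142.65±0.02 w 0.63 width 187.16
B (-132, -115) L -44.62 R 143.41±0.04 w 0.69 width 188.03
B (-115, -100) L -44.63 R 143.47±0.03 w 0.67 width 188.10
B (-100, -85) L -44.62 R 143.45±0.03 w 0.48 width 188.07
B (-132, -85) L -44.62 R 143.44±0.02 w 0.62 width 188.07
B (-85, -30) L -44.71 R 143.23±0.02 w 0.63 width 187.94
```

The ends' widths (187.1 vs 188.1) suggest the +y side is about 1.3 mm low (tilt ≈ -0.006). I'll repeat both ends with matched geometry and averaged poses.

```bash
cat > cap.py <<'E'
import sys
from h import *
k=sys.argv[1]; L=[];I=[]
for i in range(8):
    I.append(env.read_camera('wrist').astype(float)); L.append(env.calibration('wrist')['pose']); 
L=np.array(L); print(L[:,:3,3].mean(0),L[:,:3,3].std(0),L[:,2,:3].mean(0),L[:,2,:3].std(0),env.state()['t'])
np.save(f'p{k}.npy',L.mean(0)); cv2.imwrite(f'pics/p{k}.png',np.mean(I,0)[:,:,::-1])
E
python3 cap.py D
```

```text
[ 635.31927718 -148.61918663  336.16052876] [0.02542464 0.29612576 0.06149017] [-1.01543223e-04  2.37123428e-01 -9.71479524e-01] [5.67603734e-05 2.32820185e-05 5.67755570e-06] 16.45[ WARN:0@7.041] global loadsave.cpp:1063 imwrite_ Unsupported depth image for selected encoder is fallbacked to CV_8U.
```

Emit:
{"fn": "carry_out", "kwargs": {"series": [[-0.04, 0.86, 0, 0], [-0.04, 0.86, 0, 0], [-0.04, 0.86, 0, 0], [-0.04, 0.86, 0, 0], [-0.03, 0.86, 0, 0]]}}

```text
t: 16.95
eef_pos: [627.1, 1.9, 166.2]
tcp_rot: [3.141, 0.0, 1.607]
ft_force: [0.7, 0.6, -0.7]
opening: 0.551
grip_force: 0.0
```

Emit:
{"fn": "carry_out", "kwargs": {"series": [[0, 0, 0, 0], [0, 0, 0, 0], [0, 0, 0, 0], [0, 0, 0, 0], [0, 0, 0, 0]]}}

```text
t: 17.45
eef_pos: [627.4, -0.8, 166.0]
tcp_rot: [-3.142, 0.0, 1.606]
ft_force: [-0.5, -0.6, 0.3]
opening: 0.551
grip_force: 0.0
```

```bash
python3 cap.py C; cat > meas.py <<'E'
import sys
from strip import *
from scipy.optimize import curve_fit
R={}
for k,bands in((sys.argv[1],((85,100),(100,115),(115,132),(85,132))),(sys.argv[2],((-132,-117),(-117,-102),(-102,-85),(-132,-85)))):
  T=np.load(f'p{k}.npy')
  for b in bands:
    ys=np.arange(*b,.5)
    xs=np.arange(132,156,.25); S=strip(k,xs,ys,78); h=((S[...,2]-S[...,1])/S.mean(-1)).mean(0)
    p,cv=curve_fit(lambda x,a,d,m,w:a+d*np.tanh((x-m)/w),xs,h,(0,.02,143,1))
    xl=np.arange(-48,-40,.1); m=np.abs(np.gradient(gaussian_filter1d(strip(k,xl,ys,78).mean(-1),4,axis=1),axis=1)).mean(0)
    w=m>m.max()*.4; L=(xl*m)[w].sum()/m[w].sum(); W=p[2]-L
    z=T[2,3]-(T[2,3]-78)*190/W; R[k,b]=z
    print(k,b,'L %.2f R %.2f W %.2f z %.2f'%(L,p[2],W,z))
  
print('tilt',(R[sys.argv[1],(85,132)]-R[sys.argv[2],(-132,-85)])/217)
E
python3 meas.py C D
```

```text
[625.85082752  65.61451575 336.07211479] [0.04490528 0.29261403 0.02379311] [-1.84790338e-04  2.37104560e-01 -9.71484119e-01] [2.67736977e-05 5.09624890e-06 1.24732812e-06] 17.85
C (85, 100) L -44.58 R 142.66 W 187.24 z 74.19
C (100, 115) L -44.67 R 142.70 W 187.38 z 74.39
C (115, 132) L -44.62 R 142.69 W 187.31 z 74.29
C (85, 132) L -44.62 R 142.68 W 187.31 z 74.29
D (-132, -117) L -44.66 R 143.36 W 188.02 z 75.29
D (-117, -102) L -44.62 R 143.37 W 187.99 z 75.24
D (-102, -85) L -44.66 R 143.45 W 188.11 z 75.41
D (-132, -85) L -44.63 R 143.40 W 188.03 z 75.29
tilt -0.004619353267447666[ WARN:0@6.964] global loadsave.cpp:1063 imwrite_ Unsupported depth image for selected encoder is fallbacked to CV_8U.
```

The repeat is consistent at tilt ≈ -0.0046 rad. I'll re-grip the knob and turn 0.058 rad (3.3°) further clockwise.

Emit:
{"fn": "carry_out", "kwargs": {"series": [[-0.29, -0.3, 0.2, -0.91], [-0.29, -0.3, 0, -0.91], [-0.29, -0.3, 0, -0.91], [-0.29, -0.3, 0, -0.91], [-0.29, -0.3, 0, -0.91]]}}

```text
t: 18.35
eef_pos: [554.3, -75.1, 176.2]
tcp_rot: [3.141, 0.0, 1.127]
ft_force: [0.5, -0.2, 0.2]
opening: 0.55
grip_force: 0.0
```

Emit:
{"fn": "carry_out", "kwargs": {"series": [[-0.3, -0.3, 0, -0.91], [-0.3, -0.3, 0, -0.91], [-0.3, -0.3, 0, -0.91], [-0.3, -0.3, 0, -0.91], [-0.3, -0.3, 0, -0.91]]}}

```text
t: 18.85
eef_pos: [479.3, -150.2, 176.2]
tcp_rot: [3.141, -0.0, 0.65]
ft_force: [0.0, 0.2, 0.5]
opening: 0.552
grip_force: 0.0
```

Emit:
{"fn": "carry_out", "kwargs": {"series": [[0, 0, 0, -0.91], [0, 0, -0.1, -0.91], [0, 0, -0.1, -0.91], [0, 0, -0.1, -0.91], [0, 0, -0.1, -0.91]]}}

```text
t: 19.35
eef_pos: [479.9, -149.7, 156.0]
tcp_rot: [3.141, -0.0, 0.174]
ft_force: [0.6, 1.0, 0.1]
opening: 0.548
grip_force: 0.0
```

Emit:
{"fn": "carry_out", "kwargs": {"series": [[0, 0, 0, 0], [0, 0, 0, 0], [0, 0, 0, 0], [0, 0, 0, 0], [0, 0, 0, 0]]}}

```text
t: 19.85
eef_pos: [479.9, -149.7, 156.3]
tcp_rot: [3.141, -0.0, 0.178]
ft_force: [-0.1, 1.2, 0.0]
opening: 0.554
grip_force: 0.0
```

Emit:
{"fn": "carry_out", "kwargs": {"series": [[0.01, 0, -0.34, 0], [0, 0, -0.34, 0], [0, 0, -0.34, 0], [0, 0, -0.34, 0], [0, 0, -0.34, 0]]}}

```text
t: 20.35
eef_pos: [480.5, -149.7, 70.5]
tcp_rot: [3.141, -0.0, 0.178]
ft_force: [-0.0, -0.6, 0.4]
opening: 0.549
grip_force: 0.0
```

Emit:
{"fn": "carry_out", "kwargs": {"series": [[0, 0, 0, 0], [0, 0, 0, 0], [0, 0, 0, 0], [0, 0, 0, 0], [0, 0, 0, 0]], "fingers": 1}}

```text
t: 20.85
eef_pos: [480.6, -149.7, 71.7]
tcp_rot: [3.141, -0.001, 0.178]
ft_force: [0.1, -0.2, 0.3]
opening: 0.187
grip_force: 0.0
```

Emit:
{"fn": "carry_out", "kwargs": {"series": [[0, 0, 0, 0], [0, 0, 0, 0], [0, 0, 0, 0], [0, 0, 0, 0], [0, 0, 0, 0]]}}

```text
t: 21.35
eef_pos: [480.5, -149.5, 71.5]
tcp_rot: [3.141, -0.0, 0.177]
ft_force: [-0.4, 2.7, 6.7]
opening: 0.145
grip_force: 30.0
```

Emit:
{"fn": "carry_out", "kwargs": {"series": [[0, 0, 0, -0.2], [0, 0, 0, -0.2], [0, 0, 0, -0.15], [0, 0, 0, 0], [0, 0, 0, 0]]}}

```text
t: 21.85
eef_pos: [480.5, -149.5, 71.6]
tcp_rot: [3.141, -0.001, 0.12]
ft_force: [-0.3, 2.9, 7.1]
opening: 0.144
grip_force: 30.0
```

Emit:
{"fn": "carry_out", "kwargs": {"series": [[0, 0, 0, 0], [0, 0, 0, 0], [0, 0, 0, 0], [0, 0, 0.3, 0], [0, 0, 0.8, 0]], "fingers": -0.1}}

```text
t: 22.35
eef_pos: [479.1, -149.2, 124.3]
tcp_rot: [-3.139, 0.005, 0.12]
ft_force: [0.0, -0.5, 0.7]
opening: 0.506
grip_force: 0.0
```

Emit:
{"fn": "carry_out", "kwargs": {"series": [[0, 0, 0.9, 0.9], [0.3, 0.3, 0, 0.9], [0.3, 0.3, 0, 0.9], [0.3, 0.3, 0, 0.9], [0.3, 0.3, 0, 0.9]]}}

```text
t: 22.85
eef_pos: [540.9, -89.1, 171.1]
tcp_rot: [3.141, 0.0, 0.595]
ft_force: [-0.8, -0.1, -0.2]
opening: 0.551
grip_force: 0.0
```

Emit:
{"fn": "carry_out", "kwargs": {"series": [[0.3, 0.3, 0, 0.92], [0.3, 0.3, 0, 0.92], [0.3, 0.3, 0, 0.92], [0.3, 0.3, 0, 0.92], [0.3, 0.3, 0, 0.92]]}}

```text
t: 23.35
eef_pos: [615.8, -14.0, 170.9]
tcp_rot: [-3.141, 0.0, 1.077]
ft_force: [0.1, -0.3, 0.0]
opening: 0.545
grip_force: 0.0
```

Emit:
{"fn": "carry_out", "kwargs": {"series": [[0.24, 0.3, 0, 0.95], [0, 0, 0, 0.95], [0, 0, 0, 0.95], [0, 0, 0, 0.95], [0, 0, 0, 0.95]]}}

```text
t: 23.85
eef_pos: [627.3, 0.4, 170.8]
tcp_rot: [-3.141, 0.0, 1.575]
ft_force: [0.6, 0.2, 0.0]
opening: 0.549
grip_force: 0.0
```

Emit:
{"fn": "carry_out", "kwargs": {"series": [[0, 0, 0, 0.3], [0, 0, 0, 0], [0, 0, 0, 0], [0, 0, 0, 0], [0, 0, 0, 0]]}}

```text
t: 24.35
eef_pos: [627.3, 0.3, 171.0]
tcp_rot: [3.142, 0.0, 1.601]
ft_force: [-0.1, 1.1, -0.8]
opening: 0.546
grip_force: 0.0
```

```bash
python3 cap.py E 2>/dev/null
```

```text
[626.14497265  66.04986775 341.10314802] [0.00760056 0.00407049 0.00871729] [-1.45626623e-04  2.37108740e-01 -9.71483105e-01] [1.45922509e-05 5.13660689e-07 1.25279493e-07] 24.75
```

Emit:
{"fn": "carry_out", "kwargs": {"series": [[0.04, -0.86, 0, 0], [0.04, -0.86, 0, 0], [0.04, -0.86, 0, 0], [0.04, -0.86, 0, 0], [0.03, -0.86, 0, 0]]}}

```text
t: 25.25
eef_pos: [636.8, -216.4, 171.2]
tcp_rot: [3.141, 0.0, 1.602]
ft_force: [-1.1, -0.1, -0.4]
opening: 0.549
grip_force: 0.0
```

Emit:
{"fn": "carry_out", "kwargs": {"series": [[0, 0, 0, 0], [0, 0, 0, 0], [0, 0, 0, 0], [0, 0, 0, 0], [0, 0, 0, 0]]}}

```text
t: 25.75
eef_pos: [637.1, -213.5, 171.3]
tcp_rot: [3.141, 0.0, 1.603]
ft_force: [-0.3, 0.4, -0.7]
opening: 0.551
grip_force: 0.0
```

```bash
python3 cap.py F 2>/dev/null; python3 meas.py E F
```

```text
[ 635.67143345 -148.51537761  341.18731548] [0.02319359 0.30116482 0.05797184] [-6.93173044e-05  2.37136433e-01 -9.71476353e-01] [5.01523833e-05 1.73049878e-05 4.22035658e-06] 26.15
E (85, 100) L -44.76 R 142.92 W 187.68 z 74.75
E (100, 115) L -44.86 R 142.89 W 187.75 z 74.85
E (115, 132) L -44.79 R 142.88 W 187.67 z 74.74
E (85, 132) L -44.81 R 142.90 W 187.70 z 74.78
F (-132, -117) L -44.51 R 143.19 W 187.71 z 74.79
F (-117, -102) L -44.56 R 143.18 W 187.73 z 74.82
F (-102, -85) L -44.58 R 143.42 W 188.00 z 75.19
F (-132, -85) L -44.56 R 143.27 W 187.83 z 74.96
tilt -0.0008358584373931278
```

The platform is level to about 0.001 rad, the lock is at its stop, and the arm is clear of everything. Handing in.

```bash
python3 -c "
from h import *
s=env.state();print(s['t'],s['ft_force']);print(env.job_done())"
```

```text
26.15 [ 1.31119287  0.50799208 -0.82220736]
the job is handed in; nothing more can be done
None
```

The job is handed in, with no verdict shown: the lock grip is at its far end stop, the platform measures level to about 0.001 rad, and the gripper has let go, at 26 s of the 45 s limit. I viewed 13 pictures, over the limit of 10.

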